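# Refit the coffee machine's service cover and lock its quarter-turn stud

## Task

The coffee machine's service cover hangs by its handle on the two-pronged stand: lift it off, lay it into the recess in the machine's deck so that it sits fully home, then push its sprung stud in just until you feel it bottom and turn it clockwise until it locks and springs back. Set the cover down and press gently, nothing needs force, and leave the other things on the table where they are.

Things in the scene. Friction and masses are not known exactly. Their poses are not given: they have to be found in the camera images.
- machine: Coffee machine, fixed: a low deck 150 mm (x) by 260 mm (y), its black top 89 mm above the table, and a tower 268 mm tall on its +y side, from y = 138 mm outwards. In the deck lies an open oblong recess for the service cover. Origin on the table under the centre of the recess; z up.
- seat (a point): Centre of the recess at the height of its ledge, 85 mm above the table: where the cover's origin must come, its axes along the machine's (only this way round fits). The recess is 67 mm (x) by 183 mm (y); its rim flares outward up to 97 mm above the table and steers a cover a few mm off. Inside: a well 50 by 84 mm (x +-25, y -2 to +82) for the cover's plug.
- keyhole (a point): Centre of the steel receptacle in the recess, x 0, y -66 mm from the seat, given at ledge height: a slot 9 mm wide along x that takes the stud's cross pin when unlocked, and a floor under it. The receptacle sits 0 to 8 mm deeper than nominal, which differs each time and is not shown: where the pin bottoms has to be felt.
- stand: Steel stand, fixed: a foot 130 by 150 mm, an upright plate 90 mm wide and 226 mm tall, 55 to 69 mm towards +x of the origin, and two level prongs 8 mm thick at y = +-36 mm that run from it towards -x, their tops 224 mm above the table; their ends turn up 14 mm, 12 to 23 mm towards -x of the origin. Origin on the table below the hanging bar.
- prongs (a point): Midway between the two prongs, at the height of their top, below the hanging bar.
- cover: Loose metal service cover, 0.3 to 0.45 kg: a plate 64 mm (x) by 180 mm (y) by 6 mm, origin at the centre of its underside, z up. Underneath a plug 40 by 70 mm, 15 mm deep, centred at y +40. On top an arched handle with its bar along y and, at y -66, a sprung quarter-turn stud. It hangs level, the bar resting on both prongs.
- bar (a point): Centre of the handle bar: 9 mm square, 105 mm long along the cover's y, its legs at +-48 mm; at x 0, y +20, z +50 mm in the cover's frame, 39 mm clear above the plate. The centre of mass lies within 12 mm of it horizontally. The prongs pass under the bar 36 mm either side of this point.
- wing (a point): Middle of the stud's wing, on the stud's axis; moves with it. The wing is a bar 36 mm long, 10 thick, 24 tall; the disc under it, 44 mm across, has its top 12 mm below this point, and finger tips can push on it. At rest 39.5 mm above the cover's underside. Its x axis runs along the wing: the cover's x when unlocked.
- plunger (a joint): How far the stud is pushed in, m: 0 at rest. The spring pushes back with 4 N at first plus 0.35 N per mm. In the seated cover the pin bottoms hard on the receptacle's floor, somewhere between 0.0083 and 0.0163, and turns only in the last 1.8 mm before that; higher up the slot holds it. Locked, it springs back by more than 3.5 mm, to between 0.003 and 0.011.
- pin: The stud's steel cross pin under the plate, 24 mm long along the wing, 5 wide, 11 tall, 1 to 12 mm below the cover's underside at rest; pushed in and turned with the stud. Its origin lies on the stud's axis, in the plane of the underside at rest.
- stud (a joint): Turn of the stud, rad: 0 unlocked (wing across the cover), 1.5 at its stop (wing along the cover). It grows clockwise seen from above. From about 1.4 rad on the pin springs up into its notch when let go.
- mug_a: White mug, 80 mm across, 95 mm tall, handle towards its +y; a bystander; origin under its middle.
- mug_b: White mug, 80 mm across, 95 mm tall, handle towards its +y; a bystander; origin under its middle.
- glass_a: Drinking glass, 68 mm across, 110 mm tall; a bystander; origin under its middle.
- glass_b: Drinking glass, 68 mm across, 110 mm tall; a bystander; origin under its middle.
- spoon: Steel spoon lying flat, 150 mm long along its x; a bystander; origin under its middle.

How it is judged:
By the outcome, as a careful person would: the job done as asked, in the order asked, and still so for the second after the job is handed in, with the robot touching nothing.
It also fails if it takes over 56 s, if anything falls off the work surface, if the arm or the gripper's body presses on something with over 40 N, if the wrist force passes 120 N, or if a joint passes its speed limit or range.

## Robot

A 7-joint arm with a two-finger parallel gripper is mounted at the origin on the work surface. World frame = base frame: x ahead of the robot, y to its left, z up, the work surface at z = 0. Lengths are in m, angles in rad, forces in N, time in s.
With the tool pointing down it reaches from about 0.35 to 0.9 m from the base axis. Payload 8.1 kg.
Tool frame: the origin (TCP) lies on the centre line of the jaws, within the pads' length; the fingertips stand 8 mm ahead of it and the grasp point (between the pads) lies 11 mm behind it (robot.nose_length is the distance from the TCP to the fingertips, in m); z points along the fingers, y is the line along which they close (so a half turn about z gives the same grasp; the last joint's range is limited). The gripper opens to 92 mm and grips with 3 to 60 N. Pads are 19 mm wide; open, the fingers measure 130 mm over their backs; the gripper's body (75 mm by 190 mm) begins 47 mm behind the grasp point.
Start: joints at [1.031, 0.434, 0.025, 1.573, -0.012, 1.134, -0.075], TCP at [0.264, -0.566, 0.235] pointing down, gripper open.
Joint ranges: [-2.62, 2.62], [-0.44, 2.09], [-1.27, 1.32], [0.08, 2.57], [-1.32, 4.46], [0.12, 2], [-2.74, 2.74]. Speed limits (rad/s): [2.22, 2.22, 3.01, 3.01, 3.14, 3.14, 3.14].

## Interface

Orientations are given as a unit quaternion [x, y, z, w].
In Python, from plant import robot gives the robot as it stands.
- The arm moves only by the tool send_rows, never from a script. Its argument "steps" is a list of rows, each a list of 7 numbers: the turn, a rotation vector about the world's x, y, z in rad, then the shift along the world's x, y, z in mm, then the closure, from -1 (fully open) to 1 (shut), so that 0 is half open. A call has exactly 5 rows; each row is the pose to reach, as a shift and turn from the pose commanded when the call began; what a row does not reach only later rows make up. A row lasts 1/8 s, in which the tool goes at most 62.5 mm and 10.7 degrees, less where a joint would pass 70% of its speed; a pose out of reach is approached as far as the arm can. A call with a gripper value outside its range is refused whole. The fingers move at their own pace and stop on an object; "force" is the grip in N (left out, the last holds). Time passes only in rows, so rows that repeat a pose let the fingers close, or fill a call up. It gives the time, the measured TCP pose, the force, the opening and the grip force at its end, in the units of the state.
- robot.observe(): the state, without advancing time (a new reading comes with each control period).
- robot.snapshot(name): name is "scene" or "top" or "wrist"; returns a dict with "pixels" (400x640x3 uint8, red, green, blue), "range_z" (400x640 float32, m along the optical axis (not along the pixel's ray), 0 where there is no reading), "fovy" (degrees; the focal length in pixels is half the picture's height over the tangent of half this angle, whatever the lens; pixels are square), "cx", "cy" (the principal point, pixels), "xyz" and "orientation" of the camera in the world. Camera axes: x right, y up, looking along -z (the intrinsics and any distortion apply to the point x, -y, -z); pixel columns grow to the right and rows downward; lengths in m; the calibration is good to about 2 mm. The wrist camera is an equidistant fisheye: a pixel r from the principal point sees the ray r / f radians off the axis. A picture is of the moment at which its call begins.
- robot.sign_off(): hands the job in; it is judged then, once.
The state is a dict: "t": time; "qpos": joint angles; "dq": joint speeds; "tau": joint torques, N m; "ee_pos": TCP position; "eef_rot": TCP orientation; "force": force on the tool from outside, world axes, zero at the start; "wrist_torque": the same for the moment, N m; "opening": finger opening in m; "gripper_force": force on a finger pad.
Only numpy, scipy, OpenCV 4.12 (cv2) and the standard library are available. Lean on these libraries where they do the work, as an engineer would, in place of code of your own. Each camera call takes 0.05 s, during which the arm holds its last target. There are 200 camera calls.

## Working session

There is one attempt and no reset: what is moved stays moved. The work goes in short steps, Python scripts to look and compute and a tool call to move; the robot and the scene stay as the last step left them, time stands still between calls to the robot, and variables do not carry over. Pictures are saved under pics/ and viewed, at most 10 in all, crops included, and the job is handed in when it is done.

Besides the shell and the picture viewer there is one more tool, called as name(argument=value, ...) on one line, values as JSON. send_rows: Moves the arm, as the interface text tells. Its arguments: {"type":"object","properties":{"steps":{"type":"array"},"force":{"type":"number"}},"required":["steps"]}

```bash
ls; mkdir -p pics
cat > h.py <<'E'
import numpy as np, cv2
from scipy.spatial.transform import Rotation as R
from plant import robot
def snap(n):
    s=robot.snapshot(n); np.savez(f'{n}.npz',**{k:np.asarray(v) for k,v in s.items()}); return s
def cloud(s):
    h,w=s['range_z'].shape; f=h/2/np.tan(np.radians(float(s['fovy']))/2)
    u,v=np.meshgrid(np.arange(w)+.5,np.arange(h)+.5); z=s['range_z']
    P=np.stack([(u-s['cx'])/f*z,-(v-s['cy'])/f*z,-z],-1)
    return P@R.from_quat(s['orientation']).as_matrix().T+s['xyz']
E
python3 - <<'E'
from h import *
for n in('scene','top'):
    s=snap(n); print(n,s['fovy'],s['cx'],s['cy'],s['xyz'],s['orientation'])
    cv2.imwrite(f'pics/{n}0.png',s['pixels'][...,::-1])
print(robot.observe())
E
```

```text
pics
scene 51.34222646765748 320.15228302480887 203.72459099404722 [ 1.50697477 -0.60368353  1.01460183] [0.3639655  0.22327221 0.48242891 0.76481435]
top 53.60593994666728 323.2260551425584 194.68274544446126 [ 0.51500668 -0.14256157  1.30716907] [ 0.01525716 -0.02794068 -0.70480662  0.70868482]
{'t': 0.1, 'qpos': array([ 1.03139368,  0.43517116,  0.0249921 ,  1.57397586, -0.01161432,
        1.13396816, -0.07511489]), 'dq': array([ 4.25805852e-05, -2.00427115e-03,  9.55871195e-05, -6.48196455e-04,
        1.23019052e-03, -1.76558660e-03,  6.52505279e-04]), 'tau': array([ 4.08174674e-03, -6.69124603e+01,  9.88470800e-01, -3.15144968e+01,
       -6.04847702e-02,  3.74687905e-02,  3.10850669e-05]), 'ee_pos': array([ 0.26417375, -0.56595981,  0.23402424]), 'eef_rot': array([ 9.76256423e-01,  2.16616997e-01, -2.07802923e-04, -6.56526895e-04]), 'force': array([-0.54813364, -0.74982635,  0.44752352]), 'wrist_torque': array([0.0006366 , 0.00881989, 0.00146247]), 'gripper_force': 0.0, 'opening': 0.09222194528909973}
```

View pics/scene0.png

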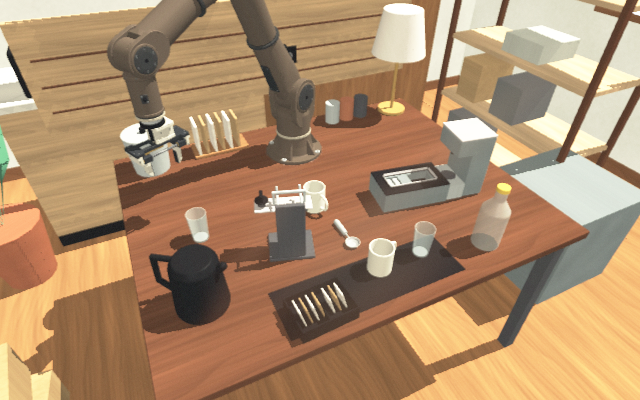

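View pics/top0.png

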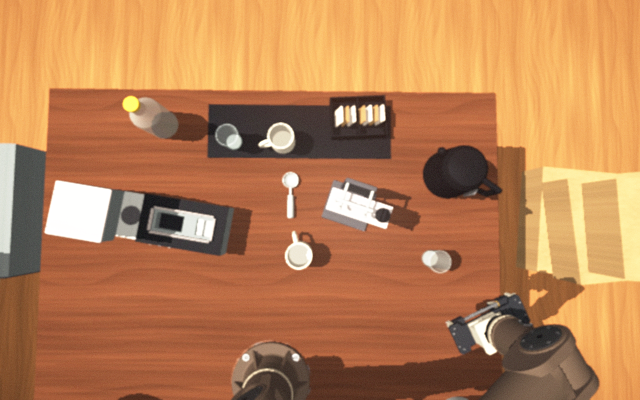

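The scene view shows the stand and the hanging cover at about (285,215), with the machine at about (425,180). In the top view the cover is at (357,205), its stud to the right at (383,214), and the recess is at (183,224). mug_a is near the stand at (298,255).

Run:
```python
from h import *
s=dict(np.load('top.npz')); P=cloud(s)
def rect(m,name):
    p=P[m][:,:2]; r=cv2.minAreaRect((p*1000).astype(np.float32)); print(name,m.sum(),'c',np.round(r[0],1),'size',np.round(r[1],1),'ang',round(r[2],2),'zmed',round(np.median(P[m][:,2]),4))
v,u=np.mgrid[:400,:640]
def box(a,b,c,d): return (u>a)&(u<b)&(v>c)&(v<d)
Z=P[...,2]
st=box(318,398,170,240)
print('hist stand',*[(round(k,3),int(((Z>=k)&(Z<k+.004)&st).sum())) for k in np.arange(.0,.25,.004)])
ma=box(110,240,180,260)
print('hist mach',*[(round(k,3),int(((Z>=k)&(Z<k+.004)&ma).sum())) for k in np.arange(.04,.11,.004)])
rect(st&(Z>.175)&(Z<.194),'plate'); 
rect(st&(Z>.215)&(Z<.25),'high')
rect(st&(Z>.003)&(Z<.03),'foot')
rect(ma&(Z>.083)&(Z<.105),'deck')
rect(box(40,120,170,250)&(Z>.255),'tower')
for n,b in dict(mugA=(280,320,228,272),mugB=(255,300,120,156),glB=(418,455,245,275),spoon=(280,302,170,220)).items():
    m=box(*b)&(Z>.004); print(n,np.round(P[m].min(0),3),np.round(P[m].max(0),3))
# enlarged crops
a=cv2.resize(s['pixels'][170:240,315:400],None,fx=7,fy=7,interpolation=cv2.INTER_CUBIC)[:, :595]
b=cv2.resize(s['pixels'][180:262,100:240],None,fx=5,fy=5,interpolation=cv2.INTER_CUBIC)
cv2.imwrite('pics/cropA.png',a[...,::-1]); cv2.imwrite('pics/cropB.png',b[...,::-1])
```

```text
hist stand (np.float64(0.0), 1293) (np.float64(0.004), 210) (np.float64(0.008), 303) (np.float64(0.012), 234) (np.float64(0.016), 39) (np.float64(0.02), 4) (np.float64(0.024), 3) (np.float64(0.028), 2) (np.float64(0.032), 4) (np.float64(0.036), 2) (np.float64(0.04), 4) (np.float64(0.044), 5) (np.float64(0.048), 1) (np.float64(0.052), 1) (np.float64(0.056), 6) (np.float64(0.06), 1) (np.float64(0.064), 6) (np.float64(0.068), 4) (np.float64(0.072), 3) (np.float64(0.076), 2) (np.float64(0.08), 4) (np.float64(0.084), 4) (np.float64(0.088), 1) (np.float64(0.092), 4) (np.float64(0.096), 4) (np.float64(0.1), 3) (np.float64(0.104), 6) (np.float64(0.108), 4) (np.float64(0.112), 2) (np.float64(0.116), 5) (np.float64(0.12), 4) (np.float64(0.124), 3) (np.float64(0.128), 4) (np.float64(0.132), 4) (np.float64(0.136), 6) (np.float64(0.14), 3) (np.float64(0.144), 1) (np.float64(0.148), 6) (np.float64(0.152), 2) (np.float64(0.156), 6) (np.float64(0.16), 3) (np.float64(0.164), 6) (np.float64(0.168), 3) (np.float64(0.172), 3) (np.float64(0.176), 33) (np.float64(0.18), 451) (np.float64(0.184), 494) (np.f
[... 660 characters left out ...]
64(0.084), 1192) (np.float64(0.088), 1563) (np.float64(0.092), 444) (np.float64(0.096), 112) (np.float64(0.1), 11) (np.float64(0.104), 0) (np.float64(0.108), 0)
plate 1024 c [ 557.9 -270.7] size [179.2  87.2] ang 71.78 zmed 0.1842
high 494 c [ 567.6 -272.5] size [142.5  91.3] ang 72.69 zmed 0.2264
foot 990 c [ 560.4 -283.1] size [224.8 259. ] ang 0.32 zmed 0.0096
deck 3443 c [502.5 301.5] size [335.5 150.1] ang 80.53 zmed 0.0889
tower 3136 c [493.4 208.1] size [688.1 142.5] ang 81.82 zmed 0.268
mugA [ 0.344 -0.155  0.004] [ 0.515 -0.03   1.307]
mugB [ 0.515 -0.143  0.004] [0.838 0.057 1.307]
glB [ 0.335 -0.598  0.004] [ 0.515 -0.143  1.307]
spoon [ 0.513 -0.143  0.004] [ 0.668 -0.028  1.307]
```

View pics/cropA.png

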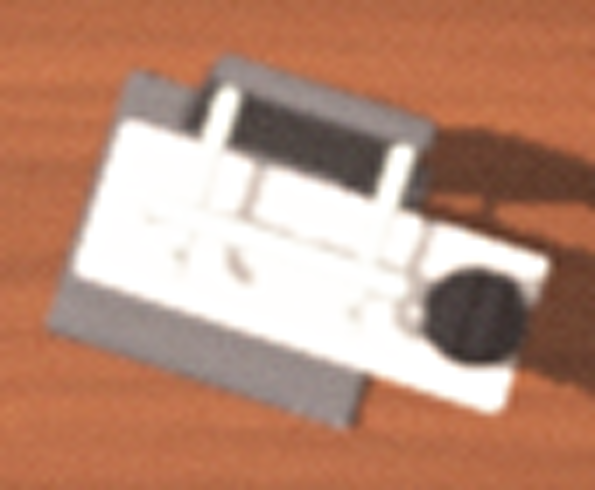

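View pics/cropB.png

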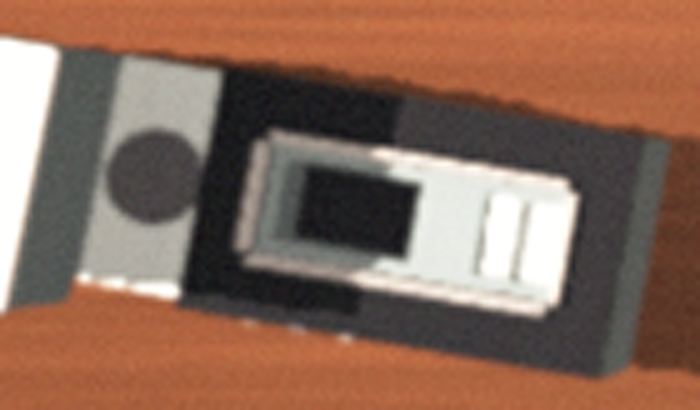

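In crop A the plate corners are at (127,120), (550,262), (500,412) and (78,275), with the stud at (475,315). In crop B the rim corners are at (270,130), (578,182), (548,315) and (237,250), the well is on the left, and the keyhole slot is near (515,240). I'll convert these to positions.

```bash
cat >> h.py <<'E'
def topix(s,pts,z):
    f=200/np.tan(np.radians(float(s['fovy']))/2); p=np.atleast_2d(np.float64(pts))
    d=np.c_[(p[:,0]-s['cx'])/f,-(p[:,1]-s['cy'])/f,-np.ones(len(p))]@R.from_quat(s['orientation']).as_matrix().T
    return s['xyz']+d*((z-s['xyz'][2])/d[:,2])[:,None]
E
python3 - <<'E'
from h import *
s=dict(np.load('top.npz')); P=cloud(s)
def rep(c,n):
    c=c[:,:2]; print(n,'centre',c.mean(0).round(4),'edges',[round(float(np.linalg.norm(c[i]-c[(i+1)%4])),4) for i in range(4)],'yaws',[round(float(np.degrees(np.arctan2(*(c[(i+1)%4]-c[i])[::-1]))),2) for i in range(4)])
A=np.array([(127,120),(550,262),(500,412),(78,275)])/7+[315,170]
rep(topix(s,A,.1845),'plate')
print('stud',topix(s,np.array([[475,315]])/7+[315,170],.222))
B=np.array([(270,130),(578,182),(548,315),(237,250)])/5+[100,180]
rep(topix(s,B,.097),'rim')
W=np.array([(300,167),(420,185),(408,258),(293,235)])/5+[100,180]
rep(topix(s,W,.085),'well')
K=np.array([(487,192),(575,205),(560,290),(478,275)])/5+[100,180]
rep(topix(s,K,.085),'recept')
D=np.array([(222,70),(640,133),(600,377),(182,297)])/5+[100,180]
rep(topix(s,D,.089),'deck')
v,u=np.mgrid[:400,:640]; Z=P[...,2]
# depth-based: rim points and plate
m=(u>140)&(u<222)&(v>195)&(v<250)&(Z>.0925)&(Z<.101)
r=cv2.minAreaRect((P[m][:,:2]*1000).astype(np.float32));print('rim depth',r,m.sum())
img=s['pixels']; w=(img.min(2)>215)&(u>315)&(u<398)&(v>170)&(v<232)&(Z>.176)&(Z<.192)
r=cv2.minAreaRect((P[w][:,:2]*1000).astype(np.float32));print('plate depth',r,w.sum())
for n,b in dict(mugA=(280,315,228,272),gl=(418,455,245,275),kettle=(420,505,140,200)).items():
    m=(u>b[0])&(u<b[1])&(v>b[2])&(v<b[3])&(Z>.02)&(Z<.5); print(n,np.percentile(P[m],[2,98],axis=0).round(3).tolist())
E
```

```text
plate centre [ 0.546  -0.2667] edges [0.1814, 0.0643, 0.1797, 0.0661] yaws [-108.25, 161.23, 72.33, -17.29]
stud [[ 0.52655768 -0.32589651  0.222     ]]
rim centre [0.4981 0.2644] edges [0.1892, 0.0821, 0.1918, 0.0747] yaws [-99.3, 168.52, 78.47, -13.59]
well centre [0.5026 0.3009] edges [0.0741, 0.045, 0.0715, 0.0416] yaws [-98.25, 172.18, 78.96, -4.14]
recept centre [0.4852 0.1971] edges [0.0544, 0.0525, 0.0509, 0.0508] yaws [-98.13, 171.23, 79.9, -4.79]
deck centre [0.4981 0.2654] edges [0.2581, 0.15, 0.2581, 0.1396] yaws [-98.27, 171.83, 79.42, -8.09]
rim depth ((496.83160400390625, 265.3206787109375), (252.089599609375, 144.34130859375), 85.1055908203125) 424
plate depth ((546.6441650390625, -266.9216003417969), (179.07469177246094, 63.428592681884766), 71.81257629394531) 909
mugA [[0.365, -0.129, 0.023], [0.472, -0.054, 0.099]]
gl [[0.358, -0.549, 0.024], [0.419, -0.486, 0.112]]
kettle [[0.591, -0.666, 0.03], [0.723, -0.501, 0.195]]
```

send_rows(steps=[[0,0,0.16,40,40,50,0.1],[0,0,0.33,85,90,85,0.1],[0,0,0.5,130,140,85,0.1],[0,0,0.66,175,190,85,0.1],[0,0,0.82,215,240,85,0.1]], force=20)

```text
t: 0.72
ee_pos: [0.4584, -0.3511, 0.3193]
eef_rot: [0.808, 0.59, 0.0, 0.0]
force: [0.8, -1.0, -0.6]
opening: 0.0465
gripper_force: 0.0
```

send_rows(steps=[[0,0,0,36,39,0,0.1],[0,0,0,73,78,0,0.1],[0,0,0,73,78,0,0.1],[0,0,0,73,78,0,0.1],[0,0,0,73,78,0,0.1]])

```text
t: 1.35
ee_pos: [0.5294, -0.2763, 0.3191]
eef_rot: [0.81, 0.587, -0.0, 0.0]
force: [0.7, -0.3, -0.4]
opening: 0.0414
gripper_force: 0.0
```

Run:
```python
from h import *
s=snap('wrist'); cv2.imwrite('pics/wrist1.png',s['pixels'][...,::-1]); print({k:s[k] for k in('fovy','cx','cy','xyz','orientation')}); z=s['range_z']; print((z>0).mean(), robot.observe()['ee_pos'])
```

```text
{'fovy': 65.70646984690485, 'cx': 319.4523358937178, 'cy': 199.71548798562895, 'xyz': array([ 0.55170482, -0.20718907,  0.46910069]), 'orientation': array([-0.135255  ,  0.02232899, -0.15566085,  0.97825212])}
0.97934375 [ 0.52940836 -0.27622326  0.31919584]
```

View pics/wrist1.png

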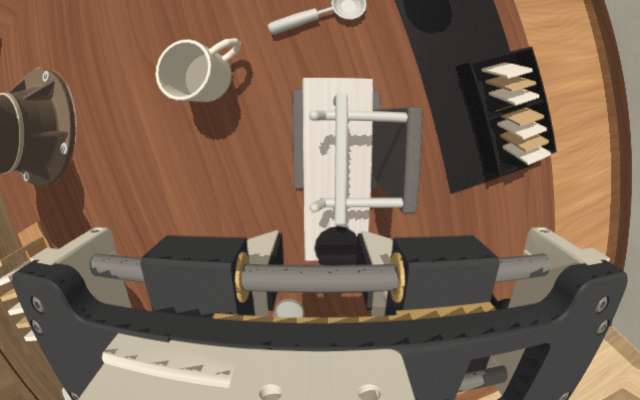

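The wrist view shows the bar running from (341,96) to (340,226) between the two prongs. The plate's left edge is at x=304 and its right edge at x=372.

```bash
cat >> h.py <<'E'
def fish(s,pts,z):
    f=200/np.tan(np.radians(float(s['fovy']))/2); p=np.atleast_2d(np.float64(pts))-[float(s['cx']),float(s['cy'])]
    r=np.linalg.norm(p,axis=1); th=r/f
    d=np.c_[np.sin(th)*p[:,0]/r,-np.sin(th)*p[:,1]/r,-np.cos(th)]@R.from_quat(s['orientation']).as_matrix().T
    return s['xyz']+d*((z-s['xyz'][2])/d[:,2])[:,None]
E
python3 - <<'E'
from h import *
s=dict(np.load('wrist.npz')); c=fish(s,[(341.5,96),(340,226)],.233); print('bar ends',c.round(4),c.mean(0).round(4),np.linalg.norm(c[0]-c[1]))
c=fish(s,[(304,79),(372,80),(304,255)],.1845);print(c.round(4),[np.linalg.norm(c[0]-c[i]) for i in(1,2)],np.degrees(np.arctan2(*(c[1]-c[0])[:2][::-1])),np.degrees(np.arctan2(*(c[0]-c[2])[:2][::-1]))-90)
print('range at bar',s['range_z'][150:170:6,338:345:3])
E
```

```text
bar ends [[ 0.5715 -0.1986  0.233 ]
 [ 0.5397 -0.2967  0.233 ]] [ 0.5556 -0.2477  0.233 ] 0.103143686749043
[[ 0.5482 -0.1715  0.1845]
 [ 0.607  -0.1906  0.1845]
 [ 0.4932 -0.3341  0.1845]] [np.float64(0.06176610669114428), np.float64(0.1716879406685372)] -18.079571356083303 -18.689444875390393
range at bar [[0.23530957 0.23413998 0.23518096]
 [0.2359259  0.23594701 0.23603861]
 [0.2371085  0.23715143 0.2364735 ]
 [0.23762381 0.23891784 0.23891391]]
```

send_rows(steps=[[0,0,0,25,28,0,0.1],[0,0,0,25,28,-20,0.1],[0,0,0,25,28,-50,0.1],[0,0,0,25,28,-80,0.1],[0,0,0,25,28,-101,0.1]])

```text
t: 2.02
ee_pos: [0.5543, -0.2478, 0.2169]
eef_rot: [0.81, 0.587, -0.001, -0.0]
force: [0.1, -0.7, 0.8]
opening: 0.0412
gripper_force: 0.0
```

send_rows(steps=[[0,0,0,0,0,0,0.1],[0,0,0,0,0,0,0.5],[0,0,0,0,0,0,0.8],[0,0,0,0,0,0,1],[0,0,0,0,0,0,1]], force=25)

```text
t: 2.65
ee_pos: [0.5557, -0.2468, 0.2188]
eef_rot: [0.809, 0.588, 0.0, 0.0]
force: [-0.6, -0.5, 3.0]
opening: 0.0084
gripper_force: 25.0
```

send_rows(steps=[[0,0,0,0,0,4,1],[0,0,0,0,0,9,1],[0,0,0,0,0,15,1],[0,0,0,0,0,21,1],[0,0,0,0,0,21,1]], force=40)

```text
t: 3.28
ee_pos: [0.5557, -0.2468, 0.24]
eef_rot: [0.809, 0.588, 0.0, 0.0]
force: [-0.3, 0.5, -4.8]
opening: 0.0083
gripper_force: 40.0
```

Run:
```python
from h import *
s=snap('wrist'); cv2.imwrite('pics/wrist2.png',s['pixels'][40:320,180:480,::-1]); o=robot.observe(); print(o['ee_pos'],o['force'],o['wrist_torque'])
```

```text
[ 0.55553044 -0.24673737  0.23952245] [-0.37910867  0.19597939 -4.54203939] [-0.00221685 -0.09881124 -0.01275073]
```

View pics/wrist2.png

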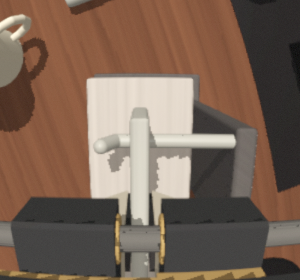

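The cover hangs level in the grip: bar at crop x=140, plate from x=88 to x=192, and the prong clear of the bar. I'll draw it off the stand.

send_rows(steps=[[0,0,0,-15,5,0,1],[0,0,0,-35,11,0,1],[0,0,0,-58,19,0,1],[0,0,0,-82,27,0,1],[0,0,0,-100,32,5,1]])

```text
t: 3.95
ee_pos: [0.4541, -0.2143, 0.2441]
eef_rot: [0.809, 0.588, -0.0, -0.0]
force: [-0.9, -0.1, -2.5]
opening: 0.0085
gripper_force: 40.0
```

send_rows(steps=[[0,0,0.03,0,20,20,1],[0,0,0.06,0,65,40,1],[0,0,0.09,0,115,40,1],[0,0,0.12,5,165,40,1],[0,0,0.155,10,210,40,1]])

```text
t: 4.58
ee_pos: [0.4655, -0.003, 0.2849]
eef_rot: [0.761, 0.649, 0.0, 0.001]
force: [1.1, -0.5, -3.6]
opening: 0.0087
gripper_force: 40.0
```

send_rows(steps=[[0,0,0,10,50,0,1],[0,0,0,20,100,0,1],[0,0,0,20,120,0,1],[0,0,0,20,120,0,1],[0,0,0,20,120,0,1]])

```text
t: 5.2
ee_pos: [0.4855, 0.1143, 0.2843]
eef_rot: [0.761, 0.648, -0.0, 0.0]
force: [-0.0, -1.4, -4.0]
opening: 0.0087
gripper_force: 40.0
```

Run:
```python
from h import *
s=snap('wrist'); t=snap('top'); print(s['xyz'],robot.observe()['ee_pos'])
a=s['pixels'][0:330,140:540]; 
cv2.imwrite('pics/wrist3.png',cv2.resize(a,None,fx=1.8,fy=1.8,interpolation=cv2.INTER_CUBIC)[...,::-1])
```

```text
[0.49665456 0.18606087 0.43434052] [0.48553397 0.11393599 0.28431562]
```

View pics/wrist3.png

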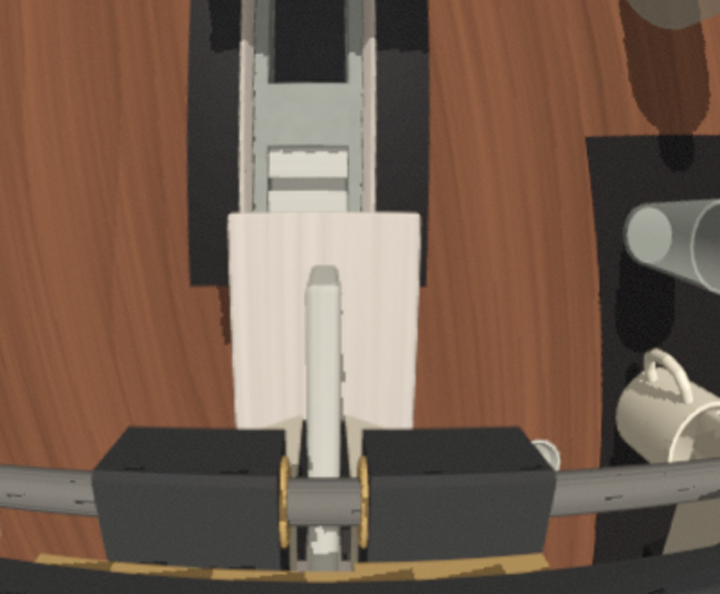

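The wrist view shows the well's near edge at (273–347,82), the keyhole slot centre at (308,184), the deck's near corners at (190,286) and (426,286), and the far corners of the held plate at (229,213) and (420,213).

Run:
```python
from h import *
s=dict(np.load('wrist.npz')); q=lambda p:np.array(p)/1.8+[140,0]
def sh(n,p,z): 
    c=fish(s,q(p),z)[:,:2]; d=c[-1]-c[0]; print(n,c.round(4).tolist(),'mid',c.mean(0).round(4),'len',np.linalg.norm(d).round(4),'ang',np.degrees(np.arctan2(d[1],d[0])).round(2))
    return c.mean(0)
w=sh('well',[(273,82),(347,82)],.085); k=sh('slot',[(268,184),(348,184)],.085); k2=sh('recess edges',[(255,184),(362,184)],.085)
d=k-w; print('well->slot',np.linalg.norm(d),'yaw',np.degrees(np.arctan2(d[0],-d[1]))) 
sh('deck corners',[(190,286),(426,286)],.089)
sh('deck L',[(190,286),(190,10)],.089); sh('deck R',[(426,286),(428,50)],.089)
sh('plate far',[(229,213),(420,213)],.251)
sh('bar',[(323,290),(323,420)],.2995)
# held cover by top camera
t=dict(np.load('top.npz')); P=cloud(t); m=(P[...,2]>.242)&(P[...,2]<.26)&(P[...,1]>-.1)&(P[...,1]<.28)&(P[...,0]>.4)&(P[...,0]<.58)
r=cv2.minAreaRect((P[m][:,:2]*1000).astype(np.float32)); print(r,m.sum())
```

```text
well [[0.4785, 0.2697], [0.5235, 0.2621]] mid [0.501  0.2659] len 0.0457 ang -9.59
slot [[0.465, 0.2057], [0.5138, 0.1975]] mid [0.4894 0.2016] len 0.0495 ang -9.45
recess edges [[0.457, 0.2071], [0.5224, 0.1963]] mid [0.4897 0.2017] len 0.0662 ang -9.44
well->slot 0.06531720322599072 yaw -10.22103884768229
deck corners [[0.4051, 0.1513], [0.5527, 0.1273]] mid [0.4789 0.1393] len 0.1496 ang -9.25
deck L [[0.4051, 0.1513], [0.4344, 0.3291]] mid [0.4198 0.2402] len 0.1802 ang 80.62
deck R [[0.5527, 0.1273], [0.5767, 0.2763]] mid [0.5647 0.2018] len 0.1509 ang 80.87
plate far [[0.4657, 0.1893], [0.5277, 0.1793]] mid [0.4967 0.1843] len 0.0627 ang -9.09
bar [[0.4933, 0.1659], [0.4879, 0.1324]] mid [0.4906 0.1492] len 0.034 ang -99.12
((476.8912658691406, 79.54470825195312), (152.59429931640625, 63.94987869262695), 80.85891723632812) 600
```

send_rows(steps=[[0,0,-0.004,4,40,0,1],[0,0,-0.004,9,90,0,1],[0,0,-0.004,14,140,0,1],[0,0,-0.004,18,172,-10,1],[0,0,-0.004,18,172,-40,1]])

```text
t: 5.92
ee_pos: [0.504, 0.2905, 0.2451]
eef_rot: [0.762, 0.648, 0.002, -0.001]
force: [-0.1, -0.1, -3.5]
opening: 0.0084
gripper_force: 40.0
```

send_rows(steps=[[0,0,0,0,0,-35,1],[0,0,0,0,0,-65,1],[0,0,0,0,0,-84,1],[0,0,0,0,0,-84,1],[0,0,0,0,0,-84,1]])

```text
t: 6.55
ee_pos: [0.5041, 0.2871, 0.1612]
eef_rot: [0.763, 0.647, 0.001, 0.0]
force: [1.0, -0.3, -3.5]
opening: 0.0084
gripper_force: 40.0
```

Run:
```python
from h import *
s=snap('wrist'); t=snap('top'); S=snap('scene'); o=robot.observe(); print(o['ee_pos'],o['eef_rot'],o['force'],o['wrist_torque'],s['xyz'])
a=s['pixels'][20:320,180:480]; b=S['pixels'][110:260,340:510]
c=np.hstack([a,cv2.resize(b,(453,400),interpolation=cv2.INTER_CUBIC)[:300]])
c=np.zeros((400,753,3),np.uint8); c[:300,:300]=a; c[:,300:]=cv2.resize(b,(453,400),interpolation=cv2.INTER_CUBIC)
cv2.imwrite('pics/hover.png',c[...,::-1])
```

```text
[0.5040435  0.28750338 0.16137724] [7.62495628e-01 6.46992685e-01 9.16403085e-04 2.06299567e-04] [ 1.27066709  0.05623046 -3.29012972] [ 0.04122606 -0.07872067  0.05972448] [0.51544808 0.35867357 0.31130707]
```

View pics/hover.png

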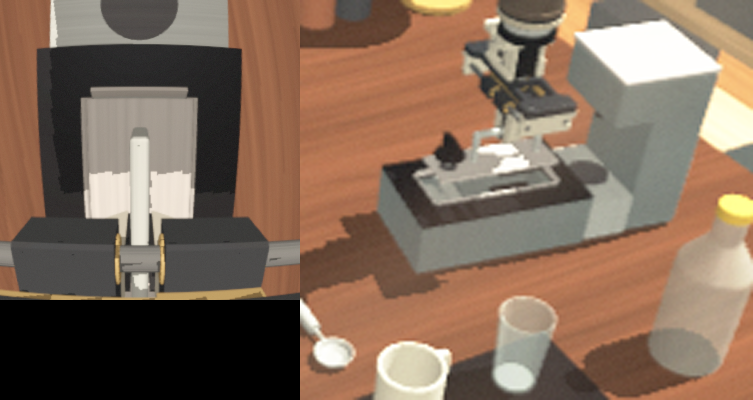

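The picture shows the cover hovering in line with the recess: rim far edge centred near (139,90), plate far edge near (140,97), level with clear margins. I'll lower it slowly.

send_rows(steps=[[0,0,0,0,0,-6,1],[0,0,0,0,0,-12,1],[0,0,0,0,0,-17,1],[0,0,0,0,0,-21,1],[0,0,0,0,0,-23,1]])

```text
t: 7.32
ee_pos: [0.5033, 0.2872, 0.1369]
eef_rot: [0.762, 0.647, -0.0, -0.0]
force: [0.5, -0.3, -2.8]
opening: 0.0086
gripper_force: 40.0
```

send_rows(steps=[[0,0,0,0,0,-2,1],[0,0,0,0,0,-4,1],[0,0,0,0,0,-6,1],[0,0,0,0,0,-7,1],[0,0,0,0,0,-8,1]], force=30)

```text
t: 7.95
ee_pos: [0.5034, 0.2873, 0.1292]
eef_rot: [0.762, 0.647, 0.0, 0.0]
force: [0.4, 0.5, -3.8]
opening: 0.0086
gripper_force: 30.0
```

send_rows(steps=[[0,0,0,0,0,-1,1],[0,0,0,0,0,-2,1],[0,0,0,0,0,-3,1],[0,0,0,0,0,-3.5,1],[0,0,0,0,0,-4,1]])

```text
t: 8.57
ee_pos: [0.5036, 0.2873, 0.1254]
eef_rot: [0.762, 0.647, 0.0, 0.0]
force: [-1.4, -1.6, 2.5]
opening: 0.0084
gripper_force: 30.0
```

send_rows(steps=[[0,0,0,0,0,-0.5,1],[0,0,0,0,0,-0.5,1],[0,0,0,0,0,0,0.8],[0,0,0,0,0,0,0.5],[0,0,0,0,0,0,0.4]], force=15)

```text
t: 9.2
ee_pos: [0.5035, 0.2876, 0.1253]
eef_rot: [0.762, 0.647, 0.0, -0.0]
force: [0.3, 0.3, -0.1]
opening: 0.0243
gripper_force: 0.0
```

send_rows(steps=[[0,0,0,0,0,20,0.4],[0,0,0,0,0,60,0.4],[0,0,0,-6,-40,80,0.4],[0,0,0,-12,-80,80,0.4],[0,0,0,-24,-150,80,0.4]])

```text
t: 9.82
ee_pos: [0.481, 0.146, 0.2057]
eef_rot: [0.762, 0.648, 0.001, -0.0]
force: [1.7, -1.0, 0.5]
opening: 0.0277
gripper_force: 0.0
```

send_rows(steps=[[0,0,0,-2,-12,0,0.4],[0,0,0,-2,-12,0,0.4],[0,0,0,-2,-12,0,0.4],[0,0,0,-2,-12,0,0.4],[0,0,0,-2,-12,0,0.4]])

```text
t: 10.45
ee_pos: [0.4788, 0.1348, 0.2052]
eef_rot: [0.762, 0.648, 0.0, -0.0]
force: [-0.4, 0.5, 0.2]
opening: 0.0273
gripper_force: 0.0
```

Run:
```python
from h import *
s=snap('wrist'); t=snap('top'); o=robot.observe(); print(o['ee_pos'],o['eef_rot'],o['force'],s['xyz'])
a=s['pixels'][0:290,170:470]; cv2.imwrite('pics/seat.png',cv2.resize(a,None,fx=2,fy=2,interpolation=cv2.INTER_CUBIC)[...,::-1])
```

```text
[0.4787943  0.13425211 0.20515113] [ 7.62070038e-01  6.47494589e-01 -1.41788232e-05 -1.21380863e-04] [-0.03173527 -0.00868012  0.78905804] [0.49012142 0.20633782 0.35525635]
```

View pics/seat.png

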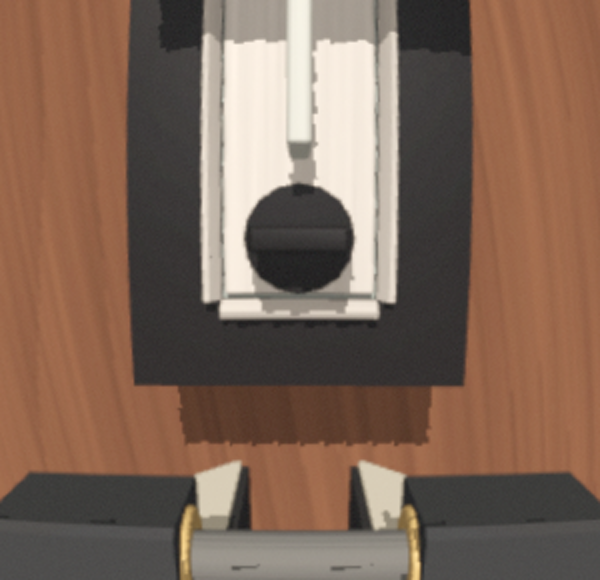

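The cover lies inside the rim on all sides, with the stud disc centred at (300,239) and the wing across the cover. I'll compute the stud's position and check that the plate is level.

Run:
```python
from h import *
s=dict(np.load('wrist.npz')); q=lambda p:np.array(p)/2+[170,0]
print('wing',fish(s,q([(248,239),(352,239),(300,239)]),.1365).round(4).tolist()); print('disc',fish(s,q([(246,239),(354,239)]),.1125).round(4).tolist())
t=dict(np.load('top.npz')); P=cloud(t); y=np.array([.1616,.987]); x=np.array([.987,-.1616]); d=P[...,:2]-[.5003,.267]; a=d@x; b=d@y; Z=P[...,2]
for lo,hi in((-.088,-.07),(-.04,0),(.04,.06),(.075,.088)):
    for l,h in((-.029,-.01),(.01,.029)):
        m=(a>l)&(a<h)&(b>lo)&(b<hi)&(Z<.105)&(Z>.05); print(lo,l,m.sum(),np.median(Z[m]).round(4))
m=(abs(a)<.065)&(abs(a)>.045)&(abs(b)<.08);print('deck',np.median(Z[m]))
```

```text
wing [[0.4717, 0.2062, 0.1365], [0.5077, 0.2004, 0.1365], [0.4897, 0.2031, 0.1365]]
disc [[0.469, 0.2063, 0.1125], [0.5104, 0.1996, 0.1125]]
-0.088 -0.029 0 nan
-0.088 0.01 0 nan
-0.04 -0.029 0 nan
-0.04 0.01 10 0.0922
0.04 -0.029 0 nan
0.04 0.01 0 nan
0.075 -0.029 0 nan
0.075 0.01 28 0.0915
deck 0.08895245521794659
  return _methods._mean(a, axis=axis, dtype=dtype,
  ret = ret.dtype.type(ret / rcount)
```

send_rows(steps=[[0,0,0.18,3,15,0,0.6],[0,0,0.36,6,30,0,0.6],[0,0,0.54,8,45,0,0.6],[0,0,0.72,10,60,0,0.6],[0,0,0.9,11,68.5,0,0.6]])

```text
t: 11.18
ee_pos: [0.4898, 0.2033, 0.2053]
eef_rot: [0.402, 0.916, 0.0, -0.0]
force: [-0.0, 0.6, -0.4]
opening: 0.0183
gripper_force: 0.0
```

send_rows(steps=[[0,0,0.18,0,0,0,0.6],[0,0,0.36,0,0,0,0.6],[0,0,0.54,0,0,0,0.6],[0,0,0.671,0,0,0,0.6],[0,0,0.671,0,0,0,0.6]])

```text
t: 11.8
ee_pos: [0.4898, 0.2022, 0.2051]
eef_rot: [0.082, 0.997, 0.0, -0.0]
force: [-0.1, 0.7, -0.4]
opening: 0.0183
gripper_force: 0.0
```

Run:
```python
from h import *
o=robot.observe(); M=R.from_quat(o['eef_rot']).as_matrix(); print(o['ee_pos'],'tool y ang',np.degrees(np.arctan2(M[1,1],M[0,1])),M[:,2],o['qpos'].round(2),o['force'],o['opening'])
```

```text
[0.48984829 0.20218987 0.20506168] tool y ang 80.61477732167279 [-5.03048873e-04  3.71693747e-04 -9.99999804e-01] [ 0.19  0.47 -0.94  1.79  0.43  1.1   0.51] [-0.06880389  0.74792097 -0.43170501] 0.018348668877011365
```

send_rows(steps=[[0,0,0,0,0.6,-25,0.6],[0,0,0,0,0.6,-50,0.6],[0,0,0,0,0.6,-65,0.6],[0,0,0,0,0.6,-74,0.6],[0,0,0,0,0.6,-80,0.6]])

```text
t: 12.42
ee_pos: [0.49, 0.203, 0.1252]
eef_rot: [0.082, 0.997, 0.0, 0.0]
force: [-0.4, 0.2, -0.2]
opening: 0.018
gripper_force: 0.0
```

send_rows(steps=[[0,0,0,0,0,0,0.7],[0,0,0,0,0,0,0.85],[0,0,0,0,0,0,1],[0,0,0,0,0,0,1],[0,0,0,0,0,0,1]], force=20)

```text
t: 13.05
ee_pos: [0.4901, 0.203, 0.1257]
eef_rot: [0.081, 0.997, 0.0, 0.0]
force: [-0.7, 0.2, 3.0]
opening: 0.01
gripper_force: 20.0
```

send_rows(steps=[[0,0,0,0,0,-1.5,1],[0,0,0,0,0,-3,1],[0,0,0,0,0,-4.5,1],[0,0,0,0,0,-6,1],[0,0,0,0,0,-6,1]], force=30)

```text
t: 13.68
ee_pos: [0.4901, 0.2031, 0.1193]
eef_rot: [0.081, 0.997, 0.0, 0.0]
force: [1.5, 1.2, 5.4]
opening: 0.0098
gripper_force: 30.0
```

send_rows(steps=[[0,0,0,0,0,-1,1],[0,0,0,0,0,-1.5,1],[0,0,0,0,0,-2,1],[0,0,0,0,0,-2,1],[0,0,0,0,0,-2,1]])

```text
t: 14.3
ee_pos: [0.4901, 0.2031, 0.1175]
eef_rot: [0.081, 0.997, 0.0, 0.0]
force: [-0.0, 0.8, 6.7]
opening: 0.0099
gripper_force: 30.0
```

send_rows(steps=[[0,0,0,0,0,-0.5,1],[0,0,0,0,0,-1,1],[0,0,0,0,0,-1,1],[0,0,0,0,0,-1,1],[0,0,0,0,0,-1,1]])

```text
t: 14.92
ee_pos: [0.4901, 0.203, 0.1165]
eef_rot: [0.081, 0.997, 0.0, 0.0]
force: [-0.0, 0.1, 7.2]
opening: 0.0099
gripper_force: 30.0
```

send_rows(steps=[[0,0,0,0,0,-0.5,1],[0,0,0,0,0,-1,1],[0,0,0,0,0,-1,1],[0,0,0,0,0,-1,1],[0,0,0,0,0,-1,1]])

```text
t: 15.55
ee_pos: [0.4901, 0.2031, 0.1155]
eef_rot: [0.081, 0.997, 0.0, 0.0]
force: [-0.3, 0.4, 6.8]
opening: 0.0099
gripper_force: 30.0
```

send_rows(steps=[[0,0,0,0,0,-0.5,1],[0,0,0,0,0,-1,1],[0,0,0,0,0,-1,1],[0,0,0,0,0,-1,1],[0,0,0,0,0,-1,1]])

```text
t: 16.18
ee_pos: [0.4901, 0.2031, 0.1145]
eef_rot: [0.081, 0.997, 0.0, 0.0]
force: [-0.4, 0.4, 8.0]
opening: 0.0098
gripper_force: 30.0
```

send_rows(steps=[[0,0,0,0,0,-0.5,1],[0,0,0,0,0,-1,1],[0,0,0,0,0,-1,1],[0,0,0,0,0,-1,1],[0,0,0,0,0,-1,1]])

```text
t: 16.8
ee_pos: [0.4901, 0.2031, 0.1136]
eef_rot: [0.081, 0.997, 0.0, 0.0]
force: [0.9, 0.3, 7.6]
opening: 0.0097
gripper_force: 30.0
```

send_rows(steps=[[0,0,0,0,0,-0.5,1],[0,0,0,0,0,-1,1],[0,0,0,0,0,-1,1],[0,0,0,0,0,-1,1],[0,0,0,0,0,-1,1]])

```text
t: 17.42
ee_pos: [0.4901, 0.2031, 0.1126]
eef_rot: [0.081, 0.997, 0.0, 0.0]
force: [-0.7, 1.3, 8.1]
opening: 0.01
gripper_force: 30.0
```

send_rows(steps=[[0,0,0,0,0,-0.5,1],[0,0,0,0,0,-1,1],[0,0,0,0,0,-1,1],[0,0,0,0,0,-1,1],[0,0,0,0,0,-1,1]])

```text
t: 18.05
ee_pos: [0.4903, 0.2032, 0.1125]
eef_rot: [0.081, 0.997, 0.0, 0.001]
force: [-2.5, -1.3, 19.2]
opening: 0.0098
gripper_force: 30.0
```

Felt the bottom: the force jumped from 8 to 19 N at z=0.1125. I'll ease back slightly and turn clockwise.

send_rows(steps=[[0,0,0,0,0,0.5,1],[0,0,-0.15,0,0,0.5,1],[0,0,-0.32,0,0,0.5,1],[0,0,-0.49,0,0,0.5,1],[0,0,-0.66,0,0,0.5,1]])

```text
t: 18.68
ee_pos: [0.4901, 0.2029, 0.1125]
eef_rot: [0.403, 0.915, 0.0, 0.0]
force: [-1.9, -0.3, 12.5]
opening: 0.01
gripper_force: 30.0
```

Run:
```python
from h import *
o=robot.observe(); M=R.from_quat(o['eef_rot']).as_matrix(); print(o['ee_pos'],'tool y ang',np.degrees(np.arctan2(M[1,1],M[0,1])),M[:,2].round(4),o['force'],o['wrist_torque'],o['opening'])
```

```text
[0.49011608 0.20289451 0.11253993] tool y ang 42.529136494222676 [ 1.e-03 -1.e-04 -1.e+00] [-1.94258625 -0.34319771 12.49717303] [-2.07094640e-01  3.48602457e-01 -1.41363913e-04] 0.009959645484227399
```

send_rows(steps=[[0,0,-0.17,0,0,0,1],[0,0,-0.34,0,0,0,1],[0,0,-0.51,0,0,0,1],[0,0,-0.68,0,0,0,1],[0,0,-0.82,0,0,0,1]])

```text
t: 19.3
ee_pos: [0.4899, 0.2028, 0.1125]
eef_rot: [0.734, 0.679, 0.0, 0.0]
force: [-2.2, 0.4, 13.6]
opening: 0.0096
gripper_force: 30.0
```

send_rows(steps=[[0,0,-0.03,0,0,0,1],[0,0,-0.03,0,0,0,1],[0,0,-0.03,0,0,0,1],[0,0,-0.03,0,0,0,1],[0,0,-0.03,0,0,0,1]])

```text
t: 19.92
ee_pos: [0.4899, 0.2028, 0.1125]
eef_rot: [0.742, 0.67, 0.0, 0.0]
force: [-3.0, -0.9, 14.1]
opening: 0.01
gripper_force: 30.0
```

Run:
```python
from h import *
o=robot.observe(); M=R.from_quat(o['eef_rot']).as_matrix(); print(o['ee_pos'],'tool y ang',np.degrees(np.arctan2(M[1,1],M[0,1])),M[:,2].round(4),o['force'],o['wrist_torque'],o['opening'])
```

```text
[0.4898969  0.2028145  0.11252351] tool y ang -5.833233147645281 [ 6.e-04 -3.e-04 -1.e+00] [-3.03290995 -0.90712796 14.06796377] [-0.22784952  0.55272769  0.14434106] 0.00998831011437225
```

send_rows(steps=[[0,0,0,0,0,1,1],[0,0,0,0,0,2,1],[0,0,0,0,0,3,1],[0,0,0,0,0,3.5,1],[0,0,0,0,0,3.5,1]])

```text
t: 20.55
ee_pos: [0.4898, 0.2028, 0.1154]
eef_rot: [0.742, 0.67, -0.0, 0.0]
force: [-0.3, 0.2, 6.7]
opening: 0.0095
gripper_force: 30.0
```

send_rows(steps=[[0,0,0,0,0,0.5,0.8],[0,0,0,0,0,2,0.6],[0,0,0,0,0,3,0.6],[0,0,0,0,0,3,0.6],[0,0,0,0,0,3,0.6]])

```text
t: 21.18
ee_pos: [0.4897, 0.2027, 0.1181]
eef_rot: [0.742, 0.67, -0.0, -0.0]
force: [-0.5, 0.1, -0.7]
opening: 0.0182
gripper_force: 0.0
```

send_rows(steps=[[0,0,0,0,0,15,0.6],[0,0,0,0,0,45,0.6],[0,0,0,0,0,80,0.6],[0,0,0,-6,-35,90,0.6],[0,0,0,-12,-70,95,0.6]])

```text
t: 21.8
ee_pos: [0.4781, 0.1326, 0.2151]
eef_rot: [0.742, 0.671, 0.001, 0.001]
force: [0.5, -0.6, 0.0]
opening: 0.0185
gripper_force: 0.0
```

send_rows(steps=[[0,0,0,0,0,0,0.6],[0,0,0,0,0,0,0.6],[0,0,0,0,0,0,0.6],[0,0,0,0,0,0,0.6],[0,0,0,0,0,0,0.6]])

```text
t: 22.42
ee_pos: [0.4778, 0.1333, 0.2131]
eef_rot: [0.742, 0.67, -0.0, -0.0]
force: [-0.5, 0.3, 0.1]
opening: 0.0185
gripper_force: 0.0
```

Run:
```python
from h import *
s=snap('wrist'); o=robot.observe(); print(o['ee_pos'],o['force'],s['xyz'])
a=s['pixels'][0:290,170:470]; cv2.imwrite('pics/lock.png',cv2.resize(a,None,fx=2,fy=2,interpolation=cv2.INTER_CUBIC)[...,::-1])
f=200/np.tan(np.radians(s['fovy'])/2); v,u=np.mgrid[:400,:640]; X=u+.5-s['cx'];Y=v+.5-s['cy'];r=np.hypot(X,Y)+1e-9;th=r/f;z=s['range_z']
C=np.stack([np.tan(th)*X/r*z,-np.tan(th)*Y/r*z,-z],-1)@R.from_quat(s['orientation']).as_matrix().T+s['xyz']
d=np.linalg.norm(C[...,:2]-[.49,.203],axis=-1); Z=C[...,2]; zz=Z[(d<.021)&(Z>.08)]
print(np.histogram(zz,np.arange(.085,.145,.003)))
c=C[(d<.03)&(Z>.121)&(Z<.15)]; print(cv2.minAreaRect((c[:,:2]*1000).astype(np.float32)),np.median(c[:,2]))
b=C[...,:2]-[.5003,.267]; a_=b@[.987,-.1616]; e=b@[.1616,.987]
for lo,hi in((-.088,-.08),(-.04,-.025),(-.02,.01),(.03,.06)):
  for l,h in((-.029,-.012),(.012,.029)):
    m=(a_>l)&(a_<h)&(e>lo)&(e<hi); print(lo,l,m.sum(),np.median(Z[m]).round(4) if m.any() else None)
```

```text
[0.47778013 0.13313428 0.21314494] [-0.36193078 -0.20026907 -0.61188337] [0.48475333 0.20547381 0.36318937]
(array([   0,    0,    0,    0,    0,    4, 1295,  102,    0,    0,    0,
          0,    0,    5,  558,   27,    0,    0,    0]), array([0.085, 0.088, 0.091, 0.094, 0.097, 0.1  , 0.103, 0.106, 0.109,
       0.112, 0.115, 0.118, 0.121, 0.124, 0.127, 0.13 , 0.133, 0.136,
       0.139, 0.142]))
((489.47509765625, 202.58432006835938), (34.31922149658203, 9.13191032409668), 84.30947875976562) 0.12885880144179862
-0.088 -0.029 173 0.0913
-0.088 0.012 162 0.0913
-0.04 -0.029 327 0.0912
-0.04 0.012 327 0.0912
-0.02 -0.029 639 0.0912
-0.02 0.012 631 0.0912
0.03 -0.029 228 0.0912
0.03 0.012 295 0.0912
```

View pics/lock.png

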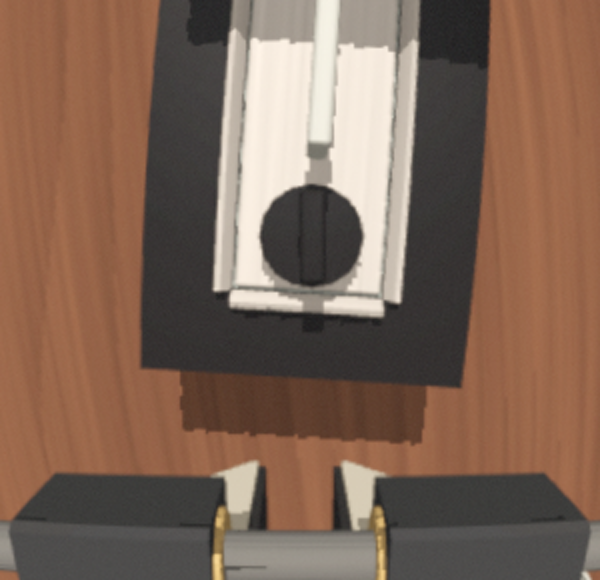

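The picture shows the wing along the cover at (313,235). The plate is level at 91 mm, and the stud has sprung back to 7.7 mm from about 13 mm, so it is locked.

```bash
python3 -c "from plant import robot; print(robot.sign_off())"
```

```text
the job is handed in; nothing more can be done
None
```

The cover sits level and fully home in the recess, its stud is turned clockwise to the stop, locked and sprung back about 5 mm, and the job is handed in at about 22 s on the robot clock.

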